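Park the pipette canister behind the post

ROBOT

A 6-joint arm with a two-finger parallel gripper is mounted at the origin on a cart in front of the work surface, level with it; the furniture and walls round the work are solid. World frame = base frame: x ahead of the robot, y to its left, z up, the work surface at z = 0. Lengths are in m, angles in degrees, forces in N, time in s.
With the tool pointing down it reaches from about 0.35 to 0.875 m from the base axis. Payload 4.2 kg.
Tool frame: the origin (TCP) lies at the centre of the arm's flange, where the gripper is bolted on; the fingertips stand 182 mm ahead of it and the grasp point (between the pads) lies 164 mm ahead of it (r.nose_length is the distance from the TCP to the fingertips, in m); z points along the fingers, y is the line along which they close (so a half turn about z gives the same grasp; the last joint's range is limited). The gripper opens to 87 mm and grips with 3 to 60 N. Pads are 19 mm wide; open, the fingers measure 117 mm over their backs; the gripper's body (75 mm by 190 mm) begins 51 mm behind the grasp point.
Start: joints at [90.734, 22.042, 0.453, 0, -68.411, -14.817], TCP at [0.152, 0.606, 0.405] pointing down, gripper open.
Joint ranges: [-179.83, 179.83], [-69.29, 118.12], [-61.27, 80.66], [-181.25, 117.63], [-171.15, -9.14], [-177.46, 177.46]. Speed limits (degrees/s): [159.86, 159.86, 180, 180, 180, 180].

INTERFACE

Orientations are given as a 3x3 rotation matrix whose columns are the frame's x, y, z axes.
In Python, from station import r, vision gives the robot as it stands. The module is installed in compiled form; this text tells all that it offers.
- The arm moves only by the shell command python3 -m creep 'ROWS'. ROWS is JSON, a list of rows, each a list of 7 numbers: the opening, from -1 (shut) to 1 (fully open), then the shift along the tool's x, y, z in mm, then the turn, a rotation vector about the tool's x, y, z in degrees. A call has 1 to 8 rows; each row is the pose to reach, as a shift and turn from the pose commanded when the call began, along the tool's axes at that moment; what a row does not reach only later rows make up. A row lasts 1/12 s, in which the tool goes at most 41.7 mm and 7.16 degrees, less where a joint would pass 70% of its speed; a pose out of reach is approached as far as the arm can. A call with a gripper value outside its range is refused whole. The fingers move at their own pace and stop on an object; the grip force is fixed at half the most. Time passes only in rows, so rows that repeat a pose let the fingers close. It gives the time, the measured TCP pose, the force, the opening and the grip force at its end, in the units of the state.
- r.sense(): the state, without advancing time (a new reading comes with each control period).
- vision.capture(name): name is "scene" or "top" or "wrist"; returns (picture, depth): 400x640x3 uint8, red, green, blue; 400x640 float32, m along the optical axis (not along the pixel's ray), 0 where there is no reading.
- vision.camera_model(name): a dict with "vertical_fov" (degrees; the focal length in pixels is half the picture's height over the tangent of half this angle, whatever the lens; pixels are square), "cx", "cy" (the principal point, pixels), "distortion" ([k1, k2, p1, p2, k3] as OpenCV has them; the pictures are not rectified), "extrinsics" (4x4, takes a point from camera to world coordinates); the wrist camera has in their place "mount" (4x4, takes a point from camera to tool coordinates, whose origin is the TCP and whose axes are the flange's). Camera axes: x right, y down, z forward; pixel columns grow to the right and rows downward; lengths in m; the calibration is good to about 2 mm. A picture is of the moment at which its call begins: read the wrist's pose just before it. camera_model takes no time and is no camera call.
- r.finish_job(): hands the job in; it is judged then, once.
Trained networks look in the newest picture that a camera, given by its name, has taken for a name from the list of things; names that differ only in an ending like _2 or _b are one class to them, and where a whole thing is asked for, a point or a joint stands for the part that bears it (a point fixed in the world has none). Each returns a list of dicts, best first, with "conf" (0 to 1); they miss things now and then, are a little off and sometimes report something else, mostly with a low value. They report only what shows in the picture. A call takes as long as a camera call.
- vision.find_in(camera, thing): "uv" ([column, row] in pixels, amid what is visible of it).
- vision.cut_out(camera, thing): "region" (400x640 bool, what is visible of it) and "uv" ([column, row] in pixels, amid what is visible of it).
The state is a dict: "time_s": time; "joints": joint angles; "joint_velocities": joint speeds; "effort": joint torques, N m; "tcp_pos": TCP position; "ee_rot": TCP orientation; "wrist_force": force on the tool from outside, world axes, zero at the start; "moment": the same for the moment, N m; "gripper_width": opening from 0.0 (shut) to 1.0 (fully open); "gripper_force": force on a finger pad.
Only numpy, scipy, OpenCV 4.12 (cv2) and the standard library are available. Lean on these libraries where they do the work, as an engineer would, in place of code of your own. Each camera call takes 0.05 s, during which the arm holds its last target. There are 200 camera calls.

TASK

Park the long square steel canister in the aluminium bay, flat back against the rear rail for its whole length and between the two end stops; either end may be left or right. A short post stands in front of the bay, so push the canister along the worktop with your fingertips: angle one end in behind the post, then push the other end round until it is home. Do not lift or tip the canister, and leave the petri dish and the spirit lamp beside the bay where they are.

Things in the scene. Friction and masses are not known exactly. Their poses are not given: they have to be found in the camera images.
- canister: loose square-section steel canister lying on the worktop, 240 mm long (its y axis), 40 mm wide (its x axis), 36 mm high, mass about 0.35 kg; a slip-on cap covers its +y end. Origin at the centre of its underside, z up. It slides with ordinary friction.
- bay: fixed aluminium bay, open above and towards the robot, no floor. Origin at worktop height at the middle of the FRONT face of the rear rail; x points away from the robot into the rail, y left along it. Rail 299 mm long, 12 mm thick, 40 mm high, with a 3 mm high foot flange to x = +39 mm. The canister is home with its centre near x = -20 mm, y within 17 mm of 0, long axis along y.
- bay_left (a point): middle of the inner face of the bay's left end stop (bay x = -22, y = +137.5, z = 20 mm). Stop: 12 mm thick, 40 mm high, from the rail towards the robot to bay x = -45 mm; its 3 mm high foot flange ends at y = +168.5 mm.
- bay_right (a point): the same on the right end stop (y = -137.5 mm). The bay is 275 mm clear between the stops.
- post: fixed upright steel post, 18 mm diameter, 55 mm high, with only a flat rim at its foot. Origin at the centre of its foot. It stands 84 mm in front of the rail's face, so 75 mm are clear between post and rail, and 75 to 85 mm left or right of the middle of the bay. The other side has only a flat blank plug that nothing catches on.
- dish: loose round white petri dish, 102 mm diameter, 16 mm high, beside the bay; leave alone. Origin at the centre of its underside.
- lamp: loose small spirit lamp, a round pot with cover, 79 mm across, 67 mm high, beside the bay; leave alone. Origin at the centre of its underside.

How it is judged (in metres and radians):
At the end, for the whole second after the job is handed in: The canister lies at rest on the worktop between the end stops, its centre line within 29 mm of the rail's face (back face within about 9 mm of the rail), parallel to the rail within 0.05 rad (x of canister in the frame of bay between -0.029 and -0.015 m and y of canister in the frame of bay between -0.022 and 0.022 m and angle between the y axis of canister and the y axis of bay, either way round below 0.05 rad and height (world z) of canister below 0.006 m and angle between canister's own z axis and vertical below 0.05 rad and linear speed of canister below 0.01 m/s); the robot touches nothing.
It fails at once if the canister is lifted off the worktop (height (world z) of canister above 0.015 m).
It fails at once if the canister is tipped (angle between canister's own z axis and vertical above 0.2 rad).
It fails at once if the dish is displaced (distance of dish from where it was at the start of the episode above 0.025 m).
It fails at once if the lamp is displaced (distance of lamp from where it was at the start of the episode above 0.025 m).
It also fails if it takes over 72 s, if anything falls off the work surface, if the arm or the gripper's body presses on something with over 40 N, if the wrist force passes 120 N, or if a joint passes its speed limit or range.

## Working session

There is one attempt and no reset: what is moved stays moved. The work goes in short steps, Python scripts to look and compute and a shell command to move; the robot and the scene stay as the last step left them, time stands still between calls to the robot, and variables do not carry over. Pictures are saved under pics/ and viewed, at most 10 in all, crops included, and the job is handed in when it is done.

```bash
mkdir -p pics
cat > h.py <<'E'
import numpy as np, cv2
from station import r, vision
def cam(n):
    m=vision.camera_model(n); f=200/np.tan(np.radians(m["vertical_fov"])/2)
    K=np.array([[f,0,m["cx"]],[0,f,m["cy"]],[0,0,1]]); D=np.array(m["distortion"],float)
    if "extrinsics" in m: T=np.array(m["extrinsics"])
    else:
        s=r.sense(); B=np.eye(4); B[:3,:3]=s["ee_rot"]; B[:3,3]=s["tcp_pos"]; T=B@np.array(m["mount"])
    return K,D,T
def ray(n,uv):
    K,D,T=cam(n); p=cv2.undistortPoints(np.array(uv,float).reshape(-1,1,2),K,D).reshape(-1,2)
    return np.c_[p,np.ones(len(p))]@T[:3,:3].T,T[:3,3]
def onz(n,uv,z):
    d,o=ray(n,uv); return o+d*((z-o[2])/d[:,2])[:,None]
def pts(n,uv,dep):
    d,o=ray(n,uv); return o+d*np.asarray(dep)[:,None]
def shot(n,name):
    im,d=vision.capture(n); cv2.imwrite(f"pics/{name}.png",im[:,:,::-1]); return im,d
def cloud(n,reg,d):
    v,u=np.nonzero(reg&(d>0)); return pts(n,np.c_[u,v],d[v,u])
E
python3 - <<'E'
from h import *
np.set_printoptions(precision=3,suppress=True)
s=r.sense();print(s["tcp_pos"],s["ee_rot"],s["time_s"])
for c in ["top","scene"]:
    im,d=shot(c,c+"0")
    print(c,cam(c)[2])
    for t in ["canister","bay","post","dish","lamp","bay_left","bay_right"]:
        try:
            if t.startswith("bay_"): 
                for f in vision.find_in(c,t)[:2]: print(c,t,f["conf"],f["uv"],onz(c,[f["uv"]],.02))
                continue
            for f in vision.cut_out(c,t)[:2]:
                P=cloud(c,f["region"],d)
                print(c,t,round(f["conf"],2),f["uv"],len(P),np.percentile(P,[2,50,98],axis=0).round(3).tolist() if len(P) else '')
                if t=="canister" and len(P):
                    T=P[P[:,2]>.025]; print(cv2.minAreaRect((T[:,:2]*1000).astype(np.float32)))
        except Exception as e: print(t,e)
E
```

```text
[0.152 0.606 0.404] [[ 0.97  -0.244 -0.   ]
 [-0.244 -0.97  -0.002]
 [ 0.     0.002 -1.   ]] 0.0
top [[ 0.097 -0.917  0.386  0.197]
 [-0.995 -0.09   0.036  0.124]
 [ 0.002 -0.387 -0.922  0.903]
 [ 0.     0.     0.     1.   ]]
top canister 0.61 [319.8, 271.1] 2140 [[0.399, 0.034, 0.007], [0.419, 0.15, 0.035], [0.442, 0.262, 0.038]]
((422.25836181640625, 148.34361267089844), (40.69770812988281, 239.55963134765625), 2.2044014930725098)
top bay 0.57 [338.7, 181.2] 2200 [[0.575, -0.025, -0.002], [0.64, 0.128, 0.021], [0.69, 0.296, 0.041]]
top post 0.51 [293.6, 207.3] 182 [[0.552, 0.209, -0.003], [0.561, 0.222, 0.01], [0.577, 0.238, 0.055]]
top dish 0.69 [247.8, 162.2] 1238 [[0.631, 0.311, -0.001], [0.677, 0.356, 0.015], [0.727, 0.401, 0.018]]
top lamp 0.85 [424.1, 197.4] 771 [[0.577, -0.11, -0.001], [0.604, -0.074, 0.044], [0.644, -0.045, 0.058]]
top bay_left 0.84 [337.4, 183.6] [[0.633 0.126 0.02 ]]
top bay_right 0.64 [339.0, 177.9] [[0.649 0.124 0.02 ]]
scene [[ 0.603 -0.532  0.594  0.031]
 [-0.798 -0.396  0.454 -0.237]
 [-0.006 -0.748 -0.664  0.655]
 [ 0.     0.     0.     1.   ]]
scene canister 0.76 [289.4, 255.7] 2595 [[0.399, 0.028, 0.007], [0.413, 0.13, 0.037], [0.441, 0.259, 0.04]]
((422.61456298828125, 146.50230407714844), (40.646263122558594, 239.79660034179688), 2.705552101135254)
scene bay 0.67 [361.1, 204.8] 2160 [[0.574, -0.025, 0.004], [0.632, 0.103, 0.027], [0.66, 0.28, 0.043]]
scene post 0.53 [302.9, 203.7] 189 [[0.555, 0.21, 0.001], [0.561, 0.216, 0.025], [0.579, 0.233, 0.058]]
scene dish 0.81 [285.5, 161.7] 653 [[0.628, 0.304, 0.008], [0.664, 0.348, 0.018], [0.701, 0.4, 0.021]]
scene lamp 0.58 [434.4, 241.8] 652 [[0.576, -0.115, 0.003], [0.598, -0.093, 0.046], [0.641, -0.046, 0.06]]
scene bay_left 0.71 [360.9, 204.5] [[0.637 0.104 0.02 ]]
scene bay_right 0.78 [360.9, 202.8] [[0.642 0.107 0.02 ]]
```

Run:
```python
from h import *
np.set_printoptions(precision=1,suppress=True)
from station import r
s=r.sense();print(s["ee_rot"][0] if 0 else s["joints"])
for c in ["top","scene"]:
    im,d=shot(c,c+"1")
    f=vision.cut_out(c,"bay")[0]
    P=cloud(c,f["region"],d); T=P[(P[:,2]>.033)]*1000
    print(cv2.minAreaRect(T[:,:2].astype(np.float32)))
    # rail: top points binned in y
    for y in range(-40,320,30):
        q=T[(T[:,1]>=y)&(T[:,1]<y+30)]
        if len(q): print(y,len(q),np.percentile(q[:,0],[3,50,97]))
    f=vision.cut_out(c,"canister")[0]
    P=cloud(c,f["region"],d);T=P[P[:,2]>.028]*1000
    b=cv2.boxPoints(cv2.minAreaRect(T[:,:2].astype(np.float32)));print(b)
    f=vision.cut_out(c,"post")[0]
    P=cloud(c,f["region"],d)*1000;T=P[P[:,2]>45];print("post",len(T),T.min(0),T.max(0))
im=cv2.imread("pics/top1.png");cv2.imwrite("pics/topc.png",cv2.resize(im[100:350,180:500],None,fx=2.3,fy=2.3))
```

```text
[ 90.7  22.    0.5  -0.  -68.4 -14.8]
((564.9927978515625, 221.4947052001953), (14.064081192016602, 16.70921516418457), 51.79726028442383)
200 60 [557.6 562.3 572. ]
230 1 [561.5 561.5 561.5]
[[397.1 267.2]
 [406.2  27.8]
 [446.7  29.4]
 [437.5 268.7]]
post 46 [557.7 215.6  45.8] [573.1 230.6  55.7]
((621.0548095703125, 133.09292602539062), (297.6647033691406, 57.323692321777344), 81.63333892822266)
-40 49 [587.  610.5 625.5]
-10 154 [572.9 614.9 629.9]
20 82 [620.9 625.8 634.9]
50 78 [625.3 630.4 639.2]
80 75 [629.2 634.8 644.3]
110 64 [634.7 638.8 646.5]
140 59 [639.5 643.5 650.3]
170 58 [643.6 647.9 657.2]
200 61 [648.3 652.  661.7]
230 56 [652.7 656.6 665.7]
260 103 [614.8 639.2 664.7]
[[567.8  -9.1]
 [627.2 -18.3]
 [673.5 278.1]
 [614.1 287.3]]
post 52 [557.3 212.1  45.1] [573.2 228.7  58.3]
```

View pics/topc.png

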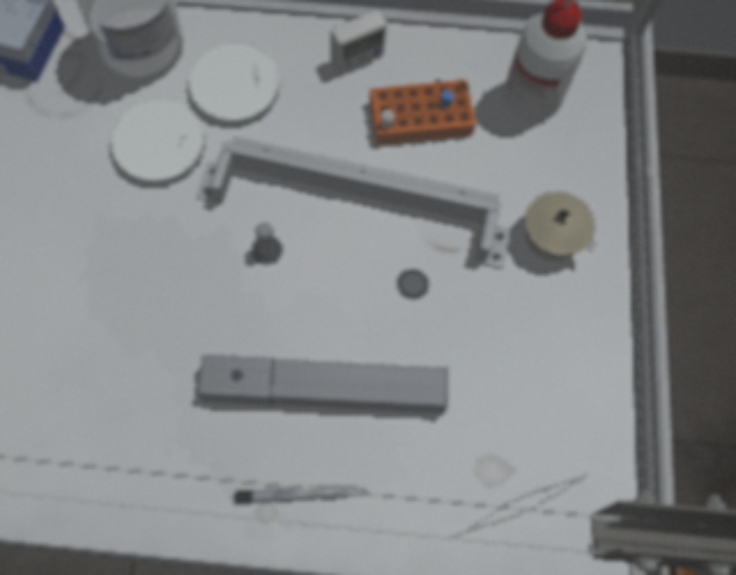

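Top view: the canister's capped end is at left (crop ~(235,380)), the post is at left in front of the bay (265,245), and the blank plug is at (412,283). The dish is beside the bay's left stop and the lamp beside its right. First I'll shift the canister right along its axis, pushing the left end.

```bash
cat >> h.py <<'E'
TH=np.radians(-8.45); X=np.array([np.cos(TH),np.sin(TH)]); Y=np.array([-np.sin(TH),np.cos(TH)])
O=610*X+224*Y
def b2w(x,y): return O+x*X+y*Y
def w2b(p): p=np.asarray(p)-O; return np.c_[p@X,p@Y]
def goto(wx,wy,tipz,yaw):
    "row (mm,deg) to put the fingertips at world wx,wy,tipz mm, tool down, tool x at world yaw (deg)"
    s=r.sense(); R=np.array(s["ee_rot"]); p=np.array(s["tcp_pos"])*1000
    a=np.radians(yaw); G=np.array([[np.cos(a),np.sin(a),0],[np.sin(a),-np.cos(a),0],[0,0,-1]])
    sh=R.T@(np.array([wx,wy,tipz+1000*r.nose_length])-p); rv=np.degrees(cv2.Rodrigues(R.T@G)[0].ravel())
    return np.r_[sh,rv].round(1).tolist()
def canister(cs=("top","scene")):
    for c in cs:
        im,d=vision.capture(c); f=vision.cut_out(c,"canister")
        if not f: print(c,"none"); continue
        P=cloud(c,f[0]["region"],d); T=P[(P[:,2]>.028)&(P[:,2]<.045)]*1000
        (cx,cy),wh,_=q=cv2.minAreaRect(T[:,:2].astype(np.float32)); b=cv2.boxPoints(q)
        e=b[1]-b[0] if np.linalg.norm(b[1]-b[0])>np.linalg.norm(b[2]-b[1]) else b[2]-b[1]
        if e@Y<0: e=-e
        e/=np.linalg.norm(e)
        print(c,round(f[0]["conf"],2),"size",np.round(wh),"world",round(cx),round(cy),"bay",w2b([[cx,cy]])[0].round(),"phi",round(np.degrees(np.arctan2(e@X,e@Y)),1))
E
python3 - <<'E'
from h import *
print(goto(417,310,60,2)); print(goto(417,310,8,2)); print(r.sense()["tcp_pos"])
E
```

```text
[329.1, 222.8, 162.6, 0.0, -0.0, -16.1]
[329.0, 222.8, 214.6, 0.0, -0.0, -16.1]
[0.15206071 0.60620999 0.40474314]
```

```bash
python3 -m creep '[[-1,165,111,40,0,0,-8],[-1,165,111,40,0,0,-8],[-1,165,111,40,0,0,-8],[-1,165,111,40,0,0,-8],[-1,329,223,150,0,0,-16],[-1,329,223,150,0,0,-16],[-1,329,223,150,0,0,-16],[-1,329,223,150,0,0,-16]]'
python3 -m creep '[[-1,0,0,0,0,0,0],[-1,0,0,0,0,0,0]]'
python3 - <<'E'
from h import *
print(goto(417,310,8,2))
E
```

```text
time_s: 1.87
tcp_pos: [0.3612, 0.3719, 0.2971]
ee_rot: [[0.999, 0.034, 0.001], [0.034, -0.999, 0.001], [0.001, -0.001, -1.0]]
wrist_force: [0.9, 0.6, -0.7]
gripper_width: 0.479
gripper_force: 0.0
time_s: 2.03
tcp_pos: [0.3614, 0.3718, 0.2964]
ee_rot: [[1.0, 0.03, -0.001], [0.03, -1.0, -0.002], [-0.001, 0.002, -1.0]]
wrist_force: [0.2, 0.6, 0.3]
gripper_width: 0.328
gripper_force: 0.0
[53.8, 63.2, 106.3, 0.1, 0.1, -0.3]
```

```bash
python3 -m creep '[[-1,54,63,30,0,0,0],[-1,54,63,60,0,0,0],[-1,54,63,106,0,0,0],[-1,54,63,106,0,0,0],[-1,54,63,106,0,0,0],[-1,54,63,106,0,0,0]]'
python3 -m creep '[[-1,0,10,0,0,0,0],[-1,0,20,0,0,0,0],[-1,0,30,0,0,0,0],[-1,0,38,0,0,0,0],[-1,0,46,0,0,0,0],[-1,0,54,0,0,0,0],[-1,0,62,0,0,0,0],[-1,0,62,0,0,0,0]]'
python3 - <<'E'
from h import *
canister()
E
```

```text
time_s: 2.53
tcp_pos: [0.4166, 0.3134, 0.1913]
ee_rot: [[0.999, 0.035, 0.0], [0.035, -0.999, -0.001], [0.0, 0.001, -1.0]]
wrist_force: [0.6, 1.1, 0.2]
gripper_width: 0.007
gripper_force: 0.0
time_s: 3.2
tcp_pos: [0.4191, 0.2497, 0.1923]
ee_rot: [[0.999, 0.033, 0.002], [0.033, -0.999, 0.002], [0.002, -0.002, -1.0]]
wrist_force: [1.1, 1.6, 3.0]
gripper_width: 0.004
gripper_force: 1.1
top 0.66 size [ 41. 222.] world 425 111 bay [-206.  -52.] phi -10.8
scene 0.81 size [ 40. 238.] world 423 118 bay [-209.  -45.] phi -10.8
```

```bash
python3 -m creep '[[-1,0,-12,0,0,0,0],[-1,0,-12,-50,0,0,0],[-1,0,-12,-70,0,0,0],[1,-40,84,-70,0,0,0],[1,-40,84,-70,0,0,0],[1,-40,84,-70,0,0,0],[1,-40,84,-70,0,0,0],[1,-40,84,-70,0,0,0]]'
python3 -m creep '[[1,0,0,0,0,0,0],[1,0,0,0,0,0,0],[1,0,0,0,0,0,0],[1,0,0,0,0,0,0]]'
python3 - <<'E'
from h import *
canister()
print(goto(379,165,8,2.3)); s=r.sense();print(s["gripper_width"])
E
```

```text
time_s: 4.07
tcp_pos: [0.3805, 0.1641, 0.2609]
ee_rot: [[0.999, 0.033, -0.002], [0.033, -0.999, -0.002], [-0.002, 0.002, -1.0]]
wrist_force: [1.0, 0.3, -0.6]
gripper_width: 0.299
gripper_force: 0.0
time_s: 4.4
tcp_pos: [0.3816, 0.1657, 0.2611]
ee_rot: [[0.999, 0.034, -0.0], [0.034, -0.999, -0.0], [-0.001, 0.0, -1.0]]
wrist_force: [0.5, 0.3, 0.2]
gripper_width: 0.607
gripper_force: 0.0
top 0.84 size [ 40. 104.] world 427 52 bay [-195. -110.] phi -10.1
scene 0.56 size [ 39. 234.] world 423 116 bay [-208.  -47.] phi -10.9
[-2.4, 0.1, 71.0, 0.0, 0.0, -0.4]
0.7887967455241195
```

```bash
python3 -m creep '[[1,-3,0,30,0,0,0],[1,-3,0,71,0,0,0],[1,-3,0,71,0,0,0],[1,-3,0,71,0,0,0],[1,-3,0,71,0,0,0],[1,3,0,71,0,0,0],[1,9,0,71,0,0,0],[1,10,0,71,0,0,0]]'
python3 -m creep '[[1,5,0,0,0,0,2],[1,12,-2,0,0,0,5],[1,19,-2,0,0,0,8],[1,26,-3,0,0,0,11],[1,34,-3,0,0,0,15],[1,34,-3,0,0,0,15]]'
python3 - <<'E'
from h import *
canister()
print(r.sense()["tcp_pos"])
E
```

```text
time_s: 5.27
tcp_pos: [0.3924, 0.1657, 0.1923]
ee_rot: [[0.999, 0.033, 0.003], [0.033, -0.999, 0.003], [0.003, -0.003, -1.0]]
wrist_force: [-1.5, -0.4, 1.0]
gripper_width: 1.003
gripper_force: 0.5
time_s: 5.77
tcp_pos: [0.4263, 0.1696, 0.1914]
ee_rot: [[0.974, -0.228, 0.002], [-0.228, -0.974, 0.002], [0.002, -0.002, -1.0]]
wrist_force: [-0.1, -0.6, 0.5]
gripper_width: 1.001
gripper_force: 0.0
top 0.85 size [150.  40.] world 434 74 bay [-191.  -87.] phi 5.4
scene 0.82 size [207.  39.] world 441 100 bay [-189.  -61.] phi 5.4
[0.42503887 0.16930649 0.19078123]
```

```bash
python3 -m creep '[[1,7,-1,0,0,0,3],[1,14,-2,0,0,0,6],[1,21,-3,0,0,0,9],[1,28,-3,0,0,0,12],[1,34,-3,0,0,0,15],[1,34,-3,0,0,0,15]]'
python3 -m creep '[[1,7,-1,0,0,0,3],[1,14,-2,0,0,0,6],[1,21,-3,0,0,0,9],[1,28,-3,0,0,0,12],[1,34,-3,0,0,0,15],[1,34,-3,0,0,0,15]]'
python3 -m creep '[[1,-15,0,0,0,0,0],[1,-15,0,-60,0,0,0],[1,-130,0,-80,0,0,0],[1,-130,0,-80,0,0,0],[1,-130,0,-80,0,0,0],[1,-130,0,-80,0,0,0],[1,-130,0,-80,0,0,0]]'
python3 - <<'E'
from h import *
canister()
print(r.sense()["tcp_pos"])
E
```

```text
time_s: 6.47
tcp_pos: [0.4593, 0.1647, 0.1905]
ee_rot: [[0.882, -0.471, 0.0], [-0.471, -0.882, 0.0], [0.0, -0.0, -1.0]]
wrist_force: [-0.7, -0.7, -0.1]
gripper_width: 1.003
gripper_force: 0.0
time_s: 6.97
tcp_pos: [0.4906, 0.1512, 0.1904]
ee_rot: [[0.731, -0.683, 0.0], [-0.683, -0.731, 0.0], [0.0, -0.0, -1.0]]
wrist_force: [0.2, -0.9, -0.7]
gripper_width: 1.001
gripper_force: 0.0
time_s: 7.55
tcp_pos: [0.394, 0.2412, 0.2713]
ee_rot: [[0.735, -0.678, 0.001], [-0.678, -0.735, 0.002], [-0.0, -0.002, -1.0]]
wrist_force: [1.1, 0.5, 0.4]
gripper_width: 0.997
gripper_force: 0.0
top 0.9 size [240.  41.] world 481 97 bay [-149.  -58.] phi 35.1
scene 0.98 size [239.  40.] world 480 95 bay [-149.  -59.] phi 35.1
[0.39579417 0.23933301 0.26974194]
```

Run:
```python
from h import *
print(goto(449,126,8,-43.5))
```

```text
[116.3, 46.2, 79.6, 0.1, -0.0, 0.4]
```

```bash
python3 -m creep '[[1,60,46,0,0,0,0],[1,116,46,20,0,0,0],[1,116,46,80,0,0,0],[1,116,46,80,0,0,0],[1,116,46,80,0,0,0],[1,116,46,80,0,0,0],[1,116,46,80,0,0,0]]'
python3 -m creep '[[1,6,0,0,0,0,0],[1,11,0,0,0,0,0],[1,16,0,0,0,0,0],[1,20,0,0,0,0,0],[1,22,0,0,0,0,0],[1,22,0,0,0,0,0]]'
python3 -m creep '[[1,-20,0,0,0,0,0],[1,-20,0,-60,0,0,0],[-1,-80,60,-80,0,0,0],[-1,-80,60,-80,0,0,0],[-1,-80,60,-80,0,0,0],[-1,-80,60,-80,0,0,0]]'
python3 - <<'E'
from h import *
canister()
print(r.sense()["tcp_pos"])
E
```

```text
time_s: 8.33
tcp_pos: [0.4491, 0.1265, 0.1898]
ee_rot: [[0.729, -0.684, -0.001], [-0.684, -0.729, -0.001], [-0.0, 0.002, -1.0]]
wrist_force: [-0.1, 0.6, -0.4]
gripper_width: 0.997
gripper_force: 0.0
time_s: 8.83
tcp_pos: [0.4652, 0.1124, 0.191]
ee_rot: [[0.73, -0.683, 0.001], [-0.683, -0.73, 0.001], [0.0, -0.002, -1.0]]
wrist_force: [0.2, 0.8, 2.0]
gripper_width: 1.002
gripper_force: 0.5
time_s: 9.33
tcp_pos: [0.3634, 0.1223, 0.2717]
ee_rot: [[0.732, -0.681, 0.002], [-0.681, -0.732, 0.002], [0.0, -0.003, -1.0]]
wrist_force: [0.8, -0.2, 0.7]
gripper_width: 0.781
gripper_force: 0.0
top 0.94 size [238.  39.] world 487 89 bay [-142.  -64.] phi 36.3
scene 0.63 size [237.  39.] world 485 89 bay [-143.  -65.] phi 34.4
[0.36628835 0.12344405 0.27009234]
```

Run:
```python
from h import *
print(goto(380,-21,8,-43.8))
```

```text
[108.7, 96.1, 79.9, -0.0, -0.0, 0.7]
```

```bash
python3 -m creep '[[-1,55,100,0,0,0,0],[-1,55,100,0,0,0,0],[-1,55,100,0,0,0,0],[-1,109,96,20,0,0,0],[-1,109,96,80,0,0,0],[-1,109,96,80,0,0,0],[-1,109,96,80,0,0,0],[-1,109,96,80,0,0,0]]'
python3 -m creep '[[-1,0,-8,0,0,0,0],[-1,0,-16,0,0,0,0],[-1,0,-24,0,0,0,0],[-1,0,-32,0,0,0,0],[-1,0,-40,0,0,0,0],[-1,0,-48,0,0,0,0],[-1,0,-56,0,0,0,0],[-1,0,-56,0,0,0,0]]'
python3 - <<'E'
from h import *
canister()
print(r.sense()["tcp_pos"])
E
```

```text
time_s: 10.2
tcp_pos: [0.3799, -0.022, 0.1889]
ee_rot: [[0.729, -0.684, -0.005], [-0.684, -0.729, -0.002], [-0.002, 0.005, -1.0]]
wrist_force: [-0.7, -0.3, 0.3]
gripper_width: 0.032
gripper_force: 0.0
time_s: 10.87
tcp_pos: [0.4135, 0.0173, 0.1912]
ee_rot: [[0.73, -0.684, -0.013], [-0.684, -0.73, -0.006], [-0.005, 0.013, -1.0]]
wrist_force: [-4.6, -5.2, 6.1]
gripper_width: 0.008
gripper_force: 4.0
top 0.81 size [105.  40.] world 548 156 bay [-91.  11.] phi 36.3
scene none
[0.41668259 0.01929512 0.19102589]
```

```bash
python3 -m creep '[[-1,0,-7,0,0,0,0],[-1,0,-14,0,0,0,0],[-1,0,-21,0,0,0,0],[-1,0,-28,0,0,0,0],[-1,0,-35,0,0,0,0],[-1,0,-42,0,0,0,0],[-1,0,-48,0,0,0,0],[-1,0,-48,0,0,0,0]]'
python3 -m creep '[[-1,0,10,0,0,0,0],[-1,0,10,-60,0,0,0],[-1,-60,60,-80,0,0,0],[-1,-60,60,-80,0,0,0],[-1,-60,60,-80,0,0,0],[-1,-60,60,-80,0,0,0],[-1,-60,60,-80,0,0,0]]'
python3 - <<'E'
from h import *
canister()
print(r.sense()["tcp_pos"])
E
```

```text
time_s: 11.73
tcp_pos: [0.45, 0.0547, 0.191]
ee_rot: [[0.731, -0.682, -0.003], [-0.682, -0.731, -0.002], [-0.001, 0.003, -1.0]]
wrist_force: [-4.2, -4.0, 6.3]
gripper_width: 0.005
gripper_force: 4.0
time_s: 12.32
tcp_pos: [0.3662, 0.0524, 0.2712]
ee_rot: [[0.732, -0.682, 0.004], [-0.682, -0.732, 0.002], [0.001, -0.004, -1.0]]
wrist_force: [0.5, 0.0, -0.5]
gripper_width: 0.008
gripper_force: 0.0
top 0.78 size [174.  41.] world 562 172 bay [-80.  29.] phi 36.2
scene 0.57 size [140.  22.] world 511 104 bay [-120.  -46.] phi 34.3
[0.3665924  0.0519644  0.26979769]
```

```bash
python3 -m creep '[[1,-20,-60,-40,0,0,0],[1,-20,-110,-40,0,0,0],[1,-20,-160,-40,0,0,0],[1,-20,-200,-40,0,0,0],[1,-20,-200,-40,0,0,0],[1,-20,-200,-40,0,0,0],[1,-20,-200,-40,0,0,0],[1,-20,-200,-40,0,0,0]]'
python3 - <<'E'
from h import *
canister()
shot("top","t2")
print(r.sense()["tcp_pos"])
im=cv2.imread("pics/t2.png");cv2.imwrite("pics/t2c.png",cv2.resize(im[100:350,180:500],None,fx=2.3,fy=2.3))
E
```

```text
time_s: 13.18
tcp_pos: [0.4877, 0.2111, 0.3086]
ee_rot: [[0.73, -0.684, -0.003], [-0.684, -0.73, -0.002], [-0.001, 0.004, -1.0]]
wrist_force: [0.1, -0.5, -0.4]
gripper_width: 0.526
gripper_force: 0.0
top 0.72 size [199.  39.] world 525 133 bay [-110.  -15.] phi 35.1
scene 0.77 size [240.  40.] world 539 145 bay [-98.  -2.] phi 35.2
[0.48721496 0.21049057 0.31050055]
```

View pics/t2c.png

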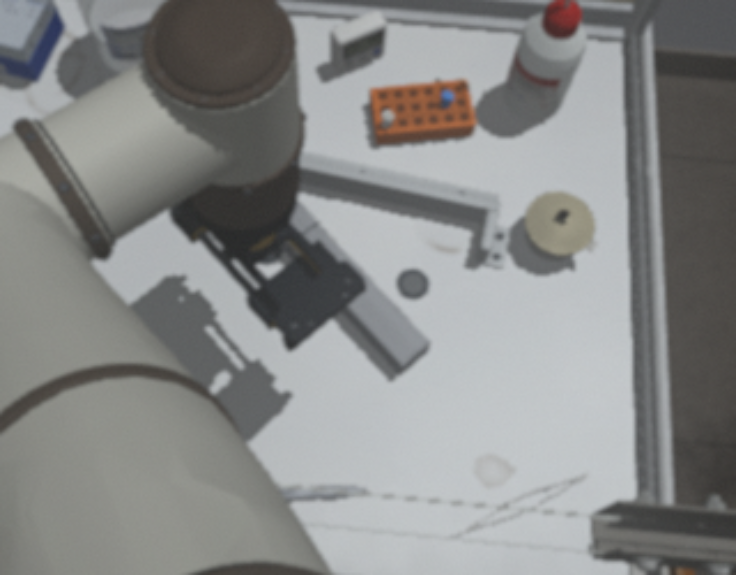

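The canister's left end is behind the post (hidden under the gripper), with the right end at crop (405,355). Now I'll swing the right end round with both fingertips, in stages.

Run:
```python
from h import *
print(goto(466,132,8,-43.7))
```

```text
[38.2, 71.8, 120.3, 0.0, 0.0, 0.6]
```

```bash
python3 -m creep '[[1,0,72,0,0,0,0],[1,0,72,20,0,0,0],[1,38,72,20,0,0,0],[1,38,72,60,0,0,0],[1,38,72,120,0,0,0],[1,38,72,120,0,0,0],[1,38,72,120,0,0,0],[1,38,72,120,0,0,0]]'
python3 -m creep '[[1,5,0,0,0,0,0],[1,11,0,0,0,0,0],[1,20,0,0,0,0,-3],[1,29,0,0,0,0,-6],[1,38,0,0,0,0,-9],[1,47,0,0,0,0,-12],[1,47,0,0,0,0,-12]]'
python3 - <<'E'
from h import *
canister()
print(r.sense()["tcp_pos"])
E
```

```text
time_s: 14.1
tcp_pos: [0.4662, 0.1325, 0.1902]
ee_rot: [[0.73, -0.683, -0.001], [-0.683, -0.73, -0.001], [-0.0, 0.002, -1.0]]
wrist_force: [1.0, -0.1, 1.0]
gripper_width: 0.999
gripper_force: 0.0
time_s: 14.68
tcp_pos: [0.5021, 0.1002, 0.1921]
ee_rot: [[0.856, -0.516, 0.004], [-0.516, -0.856, 0.002], [0.002, -0.004, -1.0]]
wrist_force: [0.9, -0.8, 0.4]
gripper_width: 0.996
gripper_force: 0.0
top none
scene 0.61 size [108.  39.] world 524 77 bay [-103.  -70.] phi 21.4
[0.50068126 0.10082861 0.19106142]
```

```bash
python3 -m creep '[[1,-15,0,0,0,0,0],[1,-15,0,-60,0,0,0],[-1,-15,60,-80,0,0,0],[-1,-15,120,-80,0,0,0],[-1,-15,120,-80,0,0,0],[-1,-15,120,-80,0,0,0],[-1,-15,120,-80,0,0,0],[-1,-15,120,-80,0,0,0]]'
python3 -m creep '[[-1,0,0,0,0,0,0],[-1,0,0,0,0,0,0],[-1,0,0,0,0,0,0],[-1,0,0,0,0,0,0]]'
python3 - <<'E'
from h import *
canister()
print(r.sense()["tcp_pos"],goto(479,7,8,-31))
E
```

```text
time_s: 15.55
tcp_pos: [0.426, 0.0058, 0.2709]
ee_rot: [[0.856, -0.516, 0.002], [-0.516, -0.856, 0.001], [0.001, -0.001, -1.0]]
wrist_force: [1.2, 1.4, 0.1]
gripper_width: 0.629
gripper_force: 0.0
time_s: 15.88
tcp_pos: [0.4262, 0.0063, 0.2699]
ee_rot: [[0.857, -0.516, -0.001], [-0.516, -0.857, -0.0], [-0.0, 0.001, -1.0]]
wrist_force: [-1.0, -0.7, 0.1]
gripper_width: 0.326
gripper_force: 0.0
top 0.81 size [101.  40.] world 593 196 bay [-52.  57.] phi 23.4
scene 0.43 size [113.  28.] world 578 198 bay [-68.  57.] phi 34.3
[0.42594116 0.00591247 0.27012523] [44.9, -28.3, 79.9, 0.0, 0.0, -0.1]
```

```bash
python3 -m creep '[[-1,45,-28,0,0,0,0],[-1,45,-28,30,0,0,0],[-1,45,-28,80,0,0,0],[-1,45,-28,80,0,0,0],[-1,45,-28,80,0,0,0],[-1,45,-28,80,0,0,0],[-1,45,-28,80,0,0,0]]'
python3 -m creep '[[-1,0,-7,0,0,0,0],[-1,0,-14,0,0,0,0],[-1,0,-20,0,0,0,0],[-1,0,-26,0,0,0,0],[-1,0,-32,0,0,0,0],[-1,0,-39,0,0,0,0],[-1,0,-39,0,0,0,0]]'
python3 -m creep '[[-1,0,10,0,0,0,0],[-1,0,10,-60,0,0,0],[-1,-100,30,-80,0,0,0],[1,-100,30,-80,0,0,0],[1,-100,30,-80,0,0,0],[1,-100,30,-80,0,0,0],[1,-100,30,-80,0,0,0],[1,-100,30,-80,0,0,0]]'
python3 - <<'E'
from h import *
canister()
print(r.sense()["tcp_pos"])
E
```

```text
time_s: 16.67
tcp_pos: [0.4793, 0.0067, 0.192]
ee_rot: [[0.857, -0.516, 0.003], [-0.516, -0.857, 0.001], [0.002, -0.002, -1.0]]
wrist_force: [0.0, -0.7, -0.7]
gripper_width: 0.005
gripper_force: 0.0
time_s: 17.25
tcp_pos: [0.498, 0.0393, 0.1914]
ee_rot: [[0.857, -0.516, -0.005], [-0.516, -0.857, -0.003], [-0.003, 0.005, -1.0]]
wrist_force: [-4.9, -7.0, 10.0]
gripper_width: 0.006
gripper_force: 4.8
time_s: 17.92
tcp_pos: [0.3984, 0.0662, 0.2707]
ee_rot: [[0.857, -0.516, 0.002], [-0.516, -0.857, 0.001], [0.001, -0.002, -1.0]]
wrist_force: [-0.3, -0.0, -0.4]
gripper_width: 0.297
gripper_force: 0.0
top 0.73 size [141.  42.] world 591 189 bay [-53.  50.] phi 23.0
scene 0.71 size [162.  28.] world 549 110 bay [-83. -35.] phi 21.9
[0.39854947 0.06571892 0.26978573]
```

Run:
```python
from h import *
print(goto(497,119,8,-31.4))
```

```text
[56.7, -96.6, 79.5, 0.1, 0.0, 0.3]
```

```bash
python3 -m creep '[[1,0,-97,0,0,0,0],[1,0,-97,0,0,0,0],[1,0,-97,0,0,0,0],[1,57,-97,20,0,0,0],[1,57,-97,60,0,0,0],[1,57,-97,80,0,0,0],[1,57,-97,80,0,0,0],[1,57,-97,80,0,0,0]]'
python3 -m creep '[[1,6,0,0,0,0,0],[1,13,0,0,0,0,0],[1,22,1,0,0,0,-3],[1,32,1,0,0,0,-6],[1,41,1,0,0,0,-9],[1,50,1,0,0,0,-12],[1,59,0,0,0,0,-15],[1,59,0,0,0,0,-15]]'
python3 - <<'E'
from h import *
canister()
print(r.sense()["tcp_pos"],r.sense()["wrist_force"],goto(*b2w(-50.5,-60),8,-8.45))
E
```

```text
time_s: 18.78
tcp_pos: [0.4968, 0.1188, 0.1887]
ee_rot: [[0.856, -0.517, -0.004], [-0.517, -0.856, -0.003], [-0.002, 0.005, -1.0]]
wrist_force: [0.1, 0.8, -0.1]
gripper_width: 0.983
gripper_force: 0.0
time_s: 19.45
tcp_pos: [0.5486, 0.0886, 0.1922]
ee_rot: [[0.961, -0.277, 0.004], [-0.277, -0.961, 0.001], [0.003, -0.002, -1.0]]
wrist_force: [-0.2, 0.2, 0.1]
gripper_width: 0.997
gripper_force: 0.0
top none
scene 0.86 size [235.  36.] world 574 135 bay [-62.  -7.] phi -1.6
[0.54718003 0.0891286  0.19126267] [-0.57270365 -0.09131992 -0.00135707] [31.7, 0.3, 1.1, -0.1, -0.1, -7.7]
```

```bash
python3 -m creep '[[1,8,0,0,0,0,-3],[1,16,0,0,0,0,-5],[1,22,0,0,0,0,-7],[1,27,0,0,0,0,-8],[1,29,0,0,0,0,-8],[1,29,0,0,0,0,-8]]'
python3 -m creep '[[1,-20,0,0,0,0,0],[1,-20,0,-60,0,0,0],[1,-190,0,-80,0,0,0],[1,-190,0,-80,0,0,0],[1,-190,0,-80,0,0,0],[1,-190,0,-80,0,0,0],[1,-190,0,-80,0,0,0]]'
python3 - <<'E'
from h import *
canister()
shot("scene","s3")
print(r.sense()["tcp_pos"])
im=cv2.imread("pics/s3.png");cv2.imwrite("pics/s3c.png",cv2.resize(im[120:340,200:480],None,fx=2.6,fy=2.6))
E
```

```text
time_s: 20.15
tcp_pos: [0.5747, 0.081, 0.1905]
ee_rot: [[0.99, -0.141, -0.001], [-0.141, -0.99, -0.0], [-0.001, 0.0, -1.0]]
wrist_force: [-2.8, -0.8, 2.1]
gripper_width: 0.997
gripper_force: 1.7
time_s: 20.73
tcp_pos: [0.3824, 0.1066, 0.2711]
ee_rot: [[0.99, -0.14, -0.0], [-0.14, -0.99, 0.001], [-0.0, -0.001, -1.0]]
wrist_force: [-0.8, -0.7, 0.2]
gripper_width: 0.997
gripper_force: 0.0
top none
scene none
[0.38824013 0.10826643 0.27059002]
```

View pics/s3c.png

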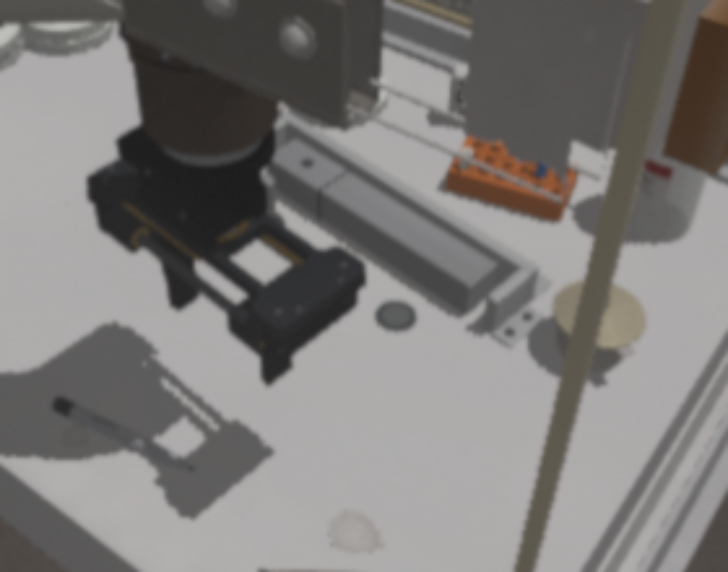

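The picture shows the canister between the stops, nearly home: right end at crop (470,295), cap at (305,165), with a thin dark gap to the rail. I'll move the arm aside and measure the gap.

```bash
python3 -m creep '[[1,-30,-60,-60,0,0,0],[1,-30,-120,-100,0,0,0],[1,-30,-200,-100,0,0,0],[1,-30,-280,-100,0,0,0],[1,-30,-280,-100,0,0,0],[1,-30,-280,-100,0,0,0],[1,-30,-280,-100,0,0,0],[1,-30,-280,-100,0,0,0]]'
cat > m.py <<'E'
from h import *
np.set_printoptions(precision=1,suppress=True)
canister()
for c in ["top","scene"]:
    im,d=shot(c,"m_"+c); P=cloud(c,np.ones((400,640),bool),d)*1000; B=np.c_[w2b(P[:,:2]),P[:,2]]
    for y in range(-120,121,30):
        q=B[(abs(B[:,1]-y)<15)&(abs(B[:,0])<90)]; k=q[(q[:,2]>31)&(q[:,2]<38.2)&(q[:,0]<4)]; rl=q[(q[:,2]>38.7)&(q[:,2]<44)&(q[:,0]>-6)]
        print(c,y,len(k),np.percentile(k[:,0],[3,50,97]) if len(k) else '',"rail",len(rl),np.percentile(rl[:,0],[3,50,97]) if len(rl) else '')
E
python3 m.py
```

```text
time_s: 21.65
tcp_pos: [0.3987, 0.3943, 0.3703]
ee_rot: [[0.99, -0.14, 0.003], [-0.14, -0.99, 0.003], [0.002, -0.003, -1.0]]
wrist_force: [0.1, -0.2, 0.7]
gripper_width: 1.0
gripper_force: 0.0
top 0.62 size [238.  41.] world 612 137 bay [-24.   1.] phi -1.0
scene 0.77 size [241.  49.] world 615 134 bay [-21.  -2.] phi -0.9
top -120 105 [-42.3 -20.5   2.2] rail 28 [ 1.1  5.9 12.2]
top -90 204 [-42.  -22.7   2.6] rail 25 [ 2.2  7.5 11. ]
top -60 209 [-42.  -22.7   1.7] rail 25 [ 1.1  7.5 11.9]
top -30 195 [-42.  -23.6   2.5] rail 35 [ 2.   7.5 84.2]
top 0 199 [-42.9 -24.4   2.1] rail 43 [ 1.1  9.4 84.5]
top 30 197 [-43.3 -24.4   2.5] rail 24 [ 0.9  7.6 11.8]
top 60 207 [-45.  -24.8   2.2] rail 36 [ 0.8  6.3 11.4]
top 90 200 [-45.1 -23.8   2.2] rail 27 [ 1.4  6.5 11.4]
top 120 109 [-44.5 -23.4   2.9] rail 23 [ 1.2  6.1 12. ]
scene -120 130 [-42.4 -21.    2.3] rail 61 [ 0.6  5.5 12. ]
scene -90 176 [-42.8 -25.5   2.5] rail 58 [ 0.8  6.1 12.8]
scene -60 167 [-42.8 -22.3   2.9] rail 49 [ 1.4  6.6 12.7]
scene -30 142 [-43.2 -24.2   2.3] rail 50 [ 0.9  6.2 12.1]
scene 0 161 [-44.4 -24.3   2.7] rail 52 [ 0.7  5.8 12.5]
scene 30 140 [-44.6 -25.3   2.8] rail 42 [ 1.   6.1 12.5]
scene 60 158 [-86.2 -28.6   2.1] rail 47 [ 0.8  5.3 12.9]
scene 90 123 [-46.5 -26.6   2.1] rail 40 [ 1.6  6.5 12.5]
scene 120 66 [-45.5 -21.8   2.2] rail 37 [ 0.9  5.1 12.2]
```

It's within tolerance already: centre about −23.5 mm, 1° off, with a ~5 mm gap at the left end. One square two-finger push should seat it flat.

Run:
```python
from h import *
print(goto(*b2w(-72,-8),60,-8.45),goto(*b2w(-72,-8),8,-8.45))
```

```text
[201.2, 227.0, 127.4, 0.1, 0.0, 0.3] [201.2, 226.9, 179.4, 0.1, 0.0, 0.3]
```

```bash
python3 -m creep '[[1,100,227,50,0,0,0],[1,100,227,50,0,0,0],[1,100,227,50,0,0,0],[1,201,227,90,0,0,0],[1,201,227,90,0,0,0],[1,201,227,90,0,0,0],[1,201,227,90,0,0,0],[1,201,227,90,0,0,0]]'
python3 -m creep '[[1,0,0,0,0,0,0]]'
python3 - <<'E'
from h import *
print(goto(*b2w(-72,-8),8,-8.45))
E
```

```text
time_s: 22.62
tcp_pos: [0.5647, 0.1326, 0.2795]
ee_rot: [[0.99, -0.143, -0.001], [-0.143, -0.99, -0.0], [-0.0, 0.0, -1.0]]
wrist_force: [-0.2, 1.2, 0.3]
gripper_width: 0.997
gripper_force: 0.0
time_s: 22.7
tcp_pos: [0.5658, 0.1308, 0.2775]
ee_rot: [[0.989, -0.148, -0.004], [-0.148, -0.989, -0.002], [-0.003, 0.003, -1.0]]
wrist_force: [0.3, 0.2, -0.1]
gripper_width: 0.999
gripper_force: 0.0
[-2.1, -3.7, 87.3, 0.2, 0.2, -0.1]
```

```bash
python3 -m creep '[[1,-2,-3,40,0,0,0],[1,-2,-3,87,0,0,0],[1,-2,-3,87,0,0,0],[1,-2,-3,87,0,0,0],[1,-2,-3,87,0,0,0]]'
python3 -m creep '[[1,6,0,0,0,0,0],[1,12,0,0,0,0,0],[1,16,0,0,0,0,0],[1,19,0,0,0,0,0],[1,21,0,0,0,0,0],[1,22,0,0,0,0,0],[1,22,0,0,0,0,0]]'
```

```text
time_s: 23.12
tcp_pos: [0.5627, 0.1394, 0.1947]
ee_rot: [[0.99, -0.14, 0.002], [-0.14, -0.99, 0.0], [0.002, -0.0, -1.0]]
wrist_force: [0.3, -0.1, 0.0]
gripper_width: 1.002
gripper_force: 0.0
time_s: 23.7
tcp_pos: [0.5837, 0.1362, 0.1934]
ee_rot: [[0.99, -0.141, -0.001], [-0.141, -0.99, -0.0], [-0.001, 0.0, -1.0]]
wrist_force: [-4.0, 0.8, 2.4]
gripper_width: 0.996
gripper_force: 1.6
```

```bash
python3 -m creep '[[1,1,0,0,0,0,0],[1,2,0,0,0,0,0],[1,3,0,0,0,0,0],[1,3,0,0,0,0,0]]'
python3 -m creep '[[1,-14,0,0,0,0,0],[1,-14,0,0,0,0,0],[1,-14,0,-60,0,0,0],[1,-14,0,-90,0,0,0],[1,-200,0,-120,0,0,0],[1,-200,0,-120,0,0,0],[1,-200,0,-120,0,0,0],[1,-200,0,-120,0,0,0]]'
python3 -m creep '[[1,0,-100,-60,0,0,0],[1,0,-200,-60,0,0,0],[1,0,-280,-60,0,0,0],[1,0,-280,-60,0,0,0],[1,0,-280,-60,0,0,0],[1,0,-280,-60,0,0,0],[1,0,-280,-60,0,0,0],[1,0,-280,-60,0,0,0]]'
python3 m.py
python3 - <<'E'
import cv2
im=cv2.imread("pics/m_top.png");cv2.imwrite("pics/endc.png",cv2.resize(im[100:350,180:500],None,fx=2.3,fy=2.3))
E
```

```text
time_s: 24.03
tcp_pos: [0.5864, 0.1356, 0.1931]
ee_rot: [[0.99, -0.141, -0.002], [-0.141, -0.99, -0.001], [-0.002, 0.001, -1.0]]
wrist_force: [-3.8, 1.8, 4.0]
gripper_width: 0.999
gripper_force: 2.5
time_s: 24.7
tcp_pos: [0.4104, 0.1608, 0.3093]
ee_rot: [[0.99, -0.142, 0.002], [-0.142, -0.99, 0.001], [0.002, -0.001, -1.0]]
wrist_force: [-0.9, 1.2, 0.5]
gripper_width: 0.996
gripper_force: 0.0
time_s: 25.37
tcp_pos: [0.4518, 0.4443, 0.3691]
ee_rot: [[0.991, -0.136, 0.005], [-0.136, -0.991, 0.005], [0.004, -0.006, -1.0]]
wrist_force: [1.2, 0.1, 0.3]
gripper_width: 0.996
gripper_force: 0.0
top 0.58 size [240.  41.] world 615 136 bay [-21.   1.] phi -0.3
scene 0.61 size [239.  45.] world 616 132 bay [-20.  -3.] phi -0.7
top -120 106 [-39. -17.   3.] rail 24 [ 1.4  7.3 11.5]
top -90 204 [-38.7 -20.3   2.4] rail 26 [ 1.3  6.9 12.3]
top -60 207 [-39.4 -19.7   2.4] rail 27 [ 1.1  6.5 12. ]
top -30 205 [-38.9 -18.6   2.4] rail 35 [ 1.5  6.8 83.8]
top 0 197 [-39.2 -20.4   1.9] rail 38 [ 1.3  7.6 86.8]
top 30 195 [-39.3 -19.8   2.4] rail 28 [ 0.6  6.5 11.2]
top 60 207 [-41.  -20.8   2.1] rail 31 [ 1.8  5.8 11.6]
top 90 201 [-41.3 -21.2   2.3] rail 22 [ 0.8  5.6 10.6]
top 120 107 [-40.3 -18.5   3. ] rail 29 [ 2.3  7.6 12.4]
scene -120 134 [-39.3 -17.    2.5] rail 63 [ 0.3  6.4 11.8]
scene -90 177 [-40.  -20.8   2.7] rail 56 [ 1.   5.9 12.6]
scene -60 153 [-40.3 -22.8   2.4] rail 57 [-0.2  5.5 12.5]
scene -30 144 [-40.2 -22.7   2.2] rail 60 [ 0.2  5.4 84.2]
scene 0 141 [-40.6 -22.    2.8] rail 51 [ 0.4  5.7 12.4]
scene 30 131 [-40.8 -24.4   2. ] rail 46 [ 0.4  6.1 11.6]
scene 60 134 [-85.4 -24.3   2.7] rail 44 [-2.7  5.9 12.3]
scene 90 115 [-70.3 -22.4   2.4] rail 47 [-0.4  5.  12.2]
scene 120 56 [-41.7 -16.9   2.6] rail 44 [ 0.3  4.9 12.6]
```

View pics/endc.png

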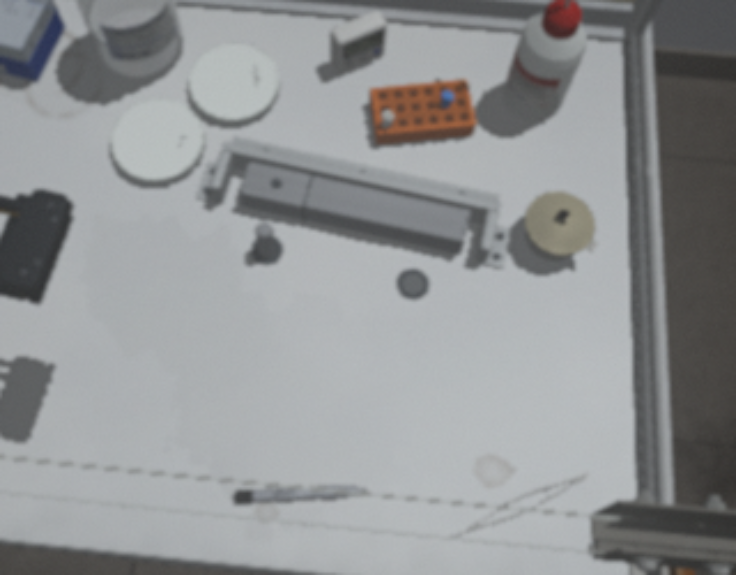

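The canister (crop (240,190) to (470,240)) lies against the rail between the stops. The dish (157,142) and lamp (560,222) are where they started, and the arm is clear. Handing in.

```bash
python3 -c "
from station import r
print(r.finish_job())"
```

```text
the job is handed in; nothing more can be done
None
```

I parked the canister in the bay and handed the job in at about 26 s. It sits against the rear rail between the end stops: centre about 20 mm from the rail face, within about 3 mm of the middle, and less than 1° off parallel. The dish and lamp show no movement in the final picture; the hand-in returned no verdict.

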